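# Fit the two change cogs on the keyed spindle of the drive stand

## Robot

A 6-joint arm with a two-finger parallel gripper is mounted at the origin on a cart in front of the work surface, level with it; the furniture and walls round the work are solid. World frame = base frame: x ahead of the robot, y to its left, z up, the work surface at z = 0. Lengths are in mm, angles in rad, forces in N, time in s.
With the tool pointing down it reaches from about 350 to 725 mm from the base axis. Payload 6 kg.
Tool frame: the origin (TCP) lies at the very end of the fingers, on their centre line; the grasp point (between the pads) lies 19 mm behind it (pinch_z is the distance from the TCP to the grasp point, in mm); z points along the fingers, y is the line along which they close (so a half turn about z gives the same grasp; the last joint's range is limited). The gripper opens to 85 mm and grips with 20 to 120 N. Pads are 22 mm wide; open, the fingers measure 114 mm over their backs; the gripper's body (76 mm by 85 mm) begins 54 mm behind the grasp point. The pads swing forward as they close: fully open they stand 13 mm farther back than shut.
Start: joints at [-0.995, 0.04, 0.085, 0, -1.615, -0.334], TCP at [143.681, -582.52, 231.261] pointing down, gripper open.
Joint ranges: [-2.56, 2.56], [-1.29, 2.01], [-1.08, 1.49], [-3.29, 1.98], [-2.81, -0.18], [-2.99, 2.99]. Speed limits (rad/s): [2.57, 2.57, 3.01, 3.14, 3.14, 3.14].

## Interface

Orientations are given as a unit quaternion [x, y, z, w].
In Python, from bench import state, camera, job_done, search_frame, pinch_z gives the robot as it stands.
- The arm moves only by the tool carry_out, never from a script. Its argument "motion" is a list of rows, each an object with "offset": the shift along the tool's x, y, z in m, a list of three; "twist": the turn, a rotation vector about the tool's x, y, z in rad, a list of three; "hand": the opening, from 0 (shut) to 1 (fully open). A call has 1 to 20 rows; each row is the pose to reach, as a shift and turn from the pose commanded when the call began, along the tool's axes at that moment; what a row does not reach only later rows make up. A row lasts 1/12 s, in which the tool goes at most 41.7 mm and 7.16 degrees, less where a joint would pass 70% of its speed; a pose out of reach is approached as far as the arm can. A call with a gripper value outside its range is refused whole. The fingers move at their own pace and stop on an object; "squeeze" is the grip in N (left out, the last holds). Time passes only in rows, so rows that repeat a pose let the fingers close. It gives the time, the measured TCP pose, the force, the opening and the grip force at its end, in the units of the state.
- state(): the state, without advancing time (a new reading comes with each control period).
- camera(name): name is "scene" or "side" or "wrist"; returns a dict with "img" (480x640x3 uint8, blue, green, red), "fx", "fy", "cx", "cy" (pixels), "dist" ([k1, k2, p1, p2, k3] as OpenCV has them; the pictures are not rectified), "position" and "attitude" of the camera in the world; the wrist camera has in their place "T_tool_cam" (4x4, takes a point from camera to tool coordinates, whose origin is the TCP and whose axes are the flange's). Camera axes: x right, y up, looking along -z (the intrinsics and any distortion apply to the point x, -y, -z); pixel columns grow to the right and rows downward; lengths in mm; the calibration is good to about 2 mm. A picture is of the moment at which its call begins: read the wrist's pose just before it. There is no depth.
- job_done(): hands the job in; it is judged then, once.
Trained networks look in a picture, given as the dict that the camera call returned (one of the last four; its "shot" number tells which), for a name from the list of things; names that differ only in an ending like _2 or _b are one class to them, and where a whole thing is asked for, a point or a joint stands for the part that bears it (a point fixed in the world has none). Each returns a list of dicts, best first, with "score" (0 to 1); they miss things now and then, are a little off and sometimes report something else, mostly with a low value. They report only what shows in the picture. A call takes as long as a camera call. They do not tell look-alikes from the thing itself.
- search_frame(picture, query): "location" ([row, column] in pixels, amid what is visible of it).
The state is a dict: "clock": time; "q": joint angles; "qd": joint speeds; "joint_efforts": joint torques, N m; "ee_pos": TCP position; "tcp_rot": TCP orientation; "force": force on the tool from outside, world axes, zero at the start; "ft_torque": the same for the moment, N m; "finger_gap": finger opening in mm; "finger_force": force on a finger pad.
Only numpy, scipy, OpenCV 4.12 (cv2) and the standard library are available. Lean on these libraries where they do the work, as an engineer would, in place of code of your own. Each camera call takes 0.05 s, during which the arm holds its last target. There are 200 camera calls.

## Task

Fit both toothed cogs on the upright splined spindle of the drive stand for the next speed check: the large cog first, fully home on the stand's shoulder, then the small cog fully home on top of the large one, both with their hexagonal boss upward. They go on at one angle only, where the wide groove in the bore meets the wide spline of the spindle, so turn each cog until you feel it drop in. Leave the other things on the bench where they are and let go at the end.

Things in the scene. Friction and masses are not known exactly. Their poses are not given: they have to be found in the camera images.
- large_cog_mid (a point): Large steel cog, boss up: toothed disc 112 mm across, 14 thick; on it a hexagonal boss 56 mm over flats, 30 high; 44 mm high in all, about 0.45 kg. Through bore, 43.2 mm: six straight grooves 60 deg apart, five 7 wide, one 15.5; inward teeth leave 28.4 mm. Point: on the axis, 22 mm above the underside. z = axis, up; x points to the wide groove. Boss flats face along x and each 60 deg from it.
- small_cog_mid (a point): Small steel cog, about 0.32 kg: same boss, bore, 44 mm height, axes and point as the large cog, but its toothed disc is 84 mm across. It starts on the other side of the stand from the large one; which of them is left or right varies.
- seat (a point): Drive stand, fixed to the bench: round foot 132 mm across, 12 high; round housing 92 mm across that narrows to a flat shoulder 68 mm across, 30 mm above the bench. Point: centre of the shoulder, on the spindle axis, where the large cog's underside comes to rest. z is up; x points from the axis towards the pointer.
- spline_top (a point): Flat upper ends of the spindle's six splines, straight down to the seat; on the axis, 58 mm above the seat. Splines stand 60 deg apart, 40 mm over their outsides, on a 26 mm round core, five 4 mm wide, one 12.5 mm wide. The wide one stands anywhere within 0.75 rad either side of the pointer; its angle is not given (these axes are the stand's). A stiff brake holds the spindle (4 N m to turn it).
- spindle_tip (a point): Top of the spindle, on its axis, 76 mm above the seat: the bare 26 mm core rises 8 mm above the splines, then tapers over 10 mm to 14 mm across. A cog held over it at a wrong angle comes to rest on the spline ends; at the right angle it goes on down. Play of a cog on the spindle: 1.2 mm each side, 0.1 rad each way in turning.
- pointer (a point): Small raised steel bar, 18 x 5 mm, on the rim of the stand's foot, 55 mm out from the spindle axis; it points outward, the way the wide spline roughly faces. On the robot's side of the stand, 16 mm above the bench.
- mass_1: Bystander, not to be moved: flat round test mass, 52 mm across, 18 high, behind the work on the left. Origin: centre of its underside.
- test_gauge: Bystander, not to be moved: dial pressure gauge lying on its back, 94 x 67 x 30 mm, behind the work on the right. Origin: centre of its underside.
- mass_2: Bystander, not to be moved: flat round test mass, 52 mm across, 12 high, in front of the stand on the left. Origin: centre of its underside.
There are look-alikes about, which are no part of the job. Leave any red look-alike of the part that bears small_cog_mid alone. What is shaped like the part that bears large_cog_mid but turquoise is not meant.

How it is judged (in metres and radians):
On the way, in this order (a step that is already met when the one before it is completed fails the run):
1. the large cog is home on the shoulder of the stand (z of large_cog_mid in the frame of seat below 0.0245 m and horizontal distance between large_cog_mid and seat below 0.004 m and angle between large_cog_mid's own z axis and vertical below 0.06 rad), for 0.2 s.
2. the small cog is home on top of the large one (z of small_cog_mid in the frame of seat below 0.069 m and horizontal distance between small_cog_mid and seat below 0.004 m and angle between small_cog_mid's own z axis and vertical below 0.06 rad), for 0.2 s.
At the end, for the whole second after the job is handed in: Both cogs are on the spindle, boss up, upright within 0.06 rad and centred within 4 mm: the underside of the large cog within 2.5 mm of the stand's shoulder, that of the small cog within 3 mm of the top of the large one's boss (44 mm above the shoulder) (all of step 1 and all of step 2); the robot touches nothing.
It fails at once if another thing on the bench is shifted by more than 30 mm (distance of any of mass_1, test_gauge, mass_2 from where it was at the start of the episode above 0.03 m).
It also fails if it takes over 61 s, if anything falls off the work surface, if the arm or the gripper's body presses on something with over 40 N, if the wrist force passes 120 N, or if a joint passes its speed limit or range.

## Working session

There is one attempt and no reset: what is moved stays moved. The work goes in short steps, Python scripts to look and compute and a tool call to move; the robot and the scene stay as the last step left them, time stands still between calls to the robot, and variables do not carry over. Pictures are saved under pics/ and viewed, at most 10 in all, crops included, and the job is handed in when it is done.

Besides the shell and the picture viewer there is one more tool, called after "Request:" as name(argument=value, ...) on one line, values as JSON. carry_out: Moves the arm, as the interface text tells. Its arguments: {"type":"object","properties":{"motion":{"type":"array","items":{"type":"object","properties":{"offset":{"type":"array","items":{"type":"number"}},"twist":{"type":"array","items":{"type":"number"}},"hand":{"type":"number"}}}},"squeeze":{"type":"number"}},"required":["motion"]}

```bash
ls; mkdir -p pics
cat > h.py <<'E'
import numpy as np, cv2
from scipy.spatial.transform import Rotation as R
from bench import state, camera, job_done, search_frame, pinch_z
def campose(c, s=None):
    if "T_tool_cam" in c:
        T=np.array(c["T_tool_cam"],float); W=np.eye(4); W[:3,:3]=R.from_quat(s["tcp_rot"]).as_matrix(); W[:3,3]=s["ee_pos"]
        return W@T
    W=np.eye(4); a=np.array(c["attitude"],float)
    W[:3,:3]=a if a.shape==(3,3) else R.from_quat(a).as_matrix(); W[:3,3]=c["position"]; return W
def K(c): return np.array([[c["fx"],0,c["cx"]],[0,c["fy"],c["cy"]],[0,0,1.]])
def toworld(c,rc,z,s=None):
    "pixel row,col -> point at world height z"
    W=campose(c,s); p=cv2.undistortPoints(np.array([[[rc[1],rc[0]]]],float),K(c),np.array(c["dist"],float))[0,0]
    d=W[:3,:3]@np.array([p[0],-p[1],-1]); o=W[:3,3]; return o+d*(z-o[2])/d[2]
def project(c,P,s=None):
    W=campose(c,s); q=(np.atleast_2d(P)-W[:3,3])@W[:3,:3]; q=q*[1,-1,-1]
    return cv2.projectPoints(q,np.zeros(3),np.zeros(3),K(c),np.array(c["dist"],float))[0][:,0]
E
python3 - <<'E'
from h import *
s=state(); print(s, pinch_z)
hs=dict(large_cog_mid=22,small_cog_mid=22,seat=30,spline_top=88,spindle_tip=106,pointer=16,mass_1=9,mass_2=6,test_gauge=15)
for n in ("scene","side"):
    c=camera(n); cv2.imwrite(f"pics/{n}0.png",c["img"]); print(n,c["position"],c["attitude"])
    for q,z in hs.items():
        for r in search_frame(c,q)[:4]:
            if r["score"]>.2: print(q,round(r["score"],2),np.round(r["location"]),toworld(c,r["location"],z).round(0))
E
```

```text
pics
{'clock': 0.0, 'q': array([-9.95280998e-01,  4.08393018e-02,  8.38394499e-02, -4.78262929e-04,
       -1.61552239e+00, -3.33720449e-01]), 'qd': array([ 8.23946278e-04, -5.07625648e-04, -2.94413616e-04,  7.71852542e-04,
       -3.51830140e-04,  7.46948680e-05]), 'joint_efforts': array([ 9.98506221e-04, -3.68210113e+01,  3.47412944e+01,  6.93261668e+00,
       -5.34439008e-03,  3.16508931e-05]), 'ee_pos': array([ 143.68707002, -582.20501411,  230.27619988]), 'tcp_rot': array([-1.20613506e-01,  9.92699139e-01,  8.80214252e-04, -1.64306143e-04]), 'force': array([ 0.28915271,  0.02785945, -0.24696998]), 'ft_torque': array([ 0.02386462,  0.01305526, -0.00090858]), 'finger_force': 0.0, 'finger_gap': 85.28373970257785} 18.700000000000003
scene [-125.1011019  -558.78099974 1078.14966897] [ 0.3163626  -0.14104532 -0.38927709  0.8535129 ]
large_cog_mid 0.63 [199. 256.] [549. 253.  22.]
small_cog_mid 0.92 [335. 418.] [ 491. -260.   22.]
small_cog_mid 0.71 [396. 377.] [ 335. -281.   22.]
spline_top 0.46 [199. 324.] [605.  87.  88.]
mass_1 0.6 [195. 324.] [673. 147.   9.]
mass_2 0.6 [195. 324.] [675. 149.   6.]
side [ 253.98879981 -418.6671589   947.34310658] [ 0.24591218 -0.07065051 -0.28371027  0.92414511]
large_cog_mid 0.87 [183. 272.] [533. 235.  22.]
large_cog_mid 0.71 [217. 200.] [350. 246.  22.]
small_cog_mid 0.82 [367. 384.] [ 485. -258.   22.]
small_cog_mid 0.58 [411. 329.] [ 353. -268.   22.]
small_cog_mid 0.43 [260. 319.] [510.   3.  22.]
small_cog_mid 0.28 [186. 336.] [650. 142.  22.]
seat 0.86 [260. 322.] [514.  -5.  30.]
spline_top 0.56 [258. 321.] [498. -26.  88.]
spindle_tip 0.6 [257. 316.] [487. -26. 106.]
pointer 0.64 [258. 318.] [514.  11.  16.]
mass_1 0.82 [252. 252.] [405. 107.   9.]
mass_1 0.5 [190. 338.] [654. 138.   9.]
mass_2 0.82 [252. 252.] [405. 109.   6.]
mass_2 0.5 [190. 338.] [655. 140.   6.]
test_gauge 0.9 [278. 422.] [ 668. -151.   15.]
```

View pics/scene0.png

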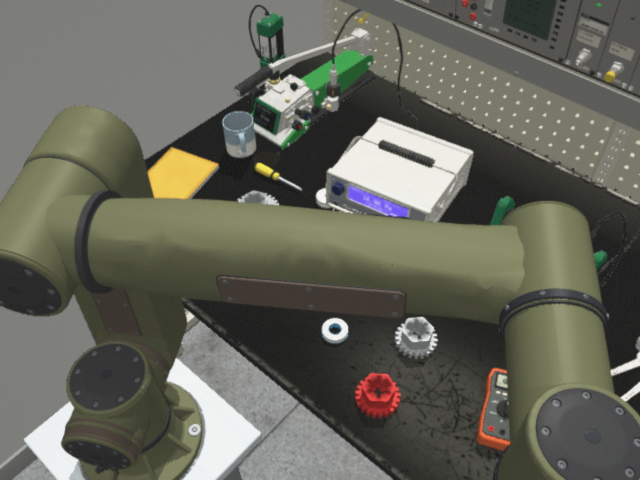

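View pics/side0.png

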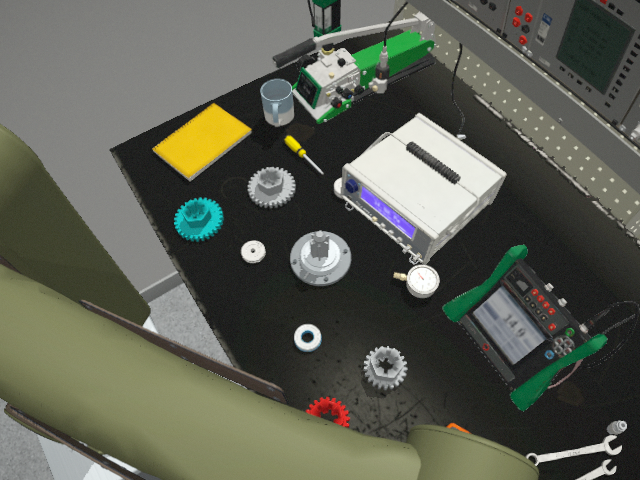

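```bash
cat >> h.py <<'E'
def rel(pos,yaw_y=None,s=None):
    "offset(m)/twist to put TCP at pos, tool straight down, tool y axis at world yaw (nearest mod pi)"
    s=s or state(); M=R.from_quat(s["tcp_rot"]); 
    off=M.inv().apply(np.array(pos)-s["ee_pos"])/1000
    y=M.apply([0,1,0]); cur=np.arctan2(y[1],y[0])
    tgt=cur if yaw_y is None else cur+((yaw_y-cur+np.pi/2)%np.pi-np.pi/2)
    T=R.from_matrix(np.array([[np.sin(tgt)*1,np.cos(tgt),0],[-np.cos(tgt),np.sin(tgt),0],[0,0,-1]]))
    # columns: x,y,z ; x = y cross z
    yy=np.array([np.cos(tgt),np.sin(tgt),0]); zz=np.array([0,0,-1.]); T=R.from_matrix(np.c_[np.cross(yy,zz),yy,zz])
    return off.round(4),(M.inv()*T).as_rotvec().round(4),cur,tgt
E
python3 - <<'E'
from h import *
s=state(); c=camera("wrist"); print(np.round(c["T_tool_cam"],3),c["fx"])
print(rel([480,-5,300]), s["q"])
E
```

```text
[[-0.00000e+00  9.49000e-01  3.17000e-01  8.19920e+01]
 [ 1.00000e+00  0.00000e+00 -0.00000e+00  1.03000e-01]
 [-0.00000e+00  3.17000e-01 -9.49000e-01 -1.42246e+02]
 [ 0.00000e+00  0.00000e+00  0.00000e+00  1.00000e+00]] 420.65941669002626Traceback (most recent call last):
  File "<stdin>", line 3, in <module>
  File "h.py", line 24, in rel
    T=R.from_matrix(np.array([[np.sin(tgt)*1,np.cos(tgt),0],[-np.cos(tgt),np.sin(tgt),0],[0,0,-1]]))
  File "scipy/spatial/transform/_rotation.pyx", line 1143, in scipy.spatial.transform._rotation.Rotation.from_matrix
ValueError: Non-positive determinant (left-handed or null coordinate frame) in rotation matrix 0: [[ 0.97090873 -0.23944988  0.        ]
 [ 0.23944988  0.97090873  0.        ]
 [ 0.          0.         -1.        ]].
```

```bash
sed -i '/T=R.from_matrix(np.array(\[\[np.sin/d' h.py
python3 - <<'E'
from h import *
print(rel([500,-5,260]))
E
```

```text
(array([-0.4842,  0.4754, -0.0287]), array([ 0.,  0., -0.]), np.float64(1.812595536067048), np.float64(1.812595536067048))
```

Request:
carry_out(motion=[{"offset": [-0.484,0.475,-0.029],"hand": 1},{"offset": [-0.484,0.475,-0.029],"hand": 1},{"offset": [-0.484,0.475,-0.029],"hand": 1},{"offset": [-0.484,0.475,-0.029],"hand": 1},{"offset": [-0.484,0.475,-0.029],"hand": 1},{"offset": [-0.484,0.475,-0.029],"hand": 1},{"offset": [-0.484,0.475,-0.029],"hand": 1},{"offset": [-0.484,0.475,-0.029],"hand": 1},{"offset": [-0.484,0.475,-0.029],"hand": 1},{"offset": [-0.484,0.475,-0.029],"hand": 1},{"offset": [-0.484,0.475,-0.029],"hand": 1},{"offset": [-0.484,0.475,-0.029],"hand": 1},{"offset": [-0.484,0.475,-0.029],"hand": 1},{"offset": [-0.484,0.475,-0.029],"hand": 1},{"offset": [-0.484,0.475,-0.029],"hand": 1},{"offset": [-0.484,0.475,-0.029],"hand": 1},{"offset": [-0.484,0.475,-0.029],"hand": 1},{"offset": [-0.484,0.475,-0.029],"hand": 1},{"offset": [-0.484,0.475,-0.029],"hand": 1}])

```text
validation failed for argument at $.mo...
```

Run:
```python
from h import *
s=state(); c=camera("wrist"); cv2.imwrite("pics/w1.png",c["img"]); print(s["clock"],s["ee_pos"],s["q"].round(2))
for q,z in dict(seat=30,spline_top=88,spindle_tip=106,pointer=16,small_cog_mid=22,large_cog_mid=22).items():
    for r in search_frame(c,q)[:3]: print(q,round(r["score"],2),np.round(r["location"]),toworld(c,r["location"],z,s).round(1))
```

```text
1.05 [ 143.69144541 -582.5239559   231.28483524] [-1.    0.04  0.08 -0.   -1.62 -0.33]
small_cog_mid 0.45 [402. 555.] [ 291.5 -291.4   22. ]
```

View pics/w1.png

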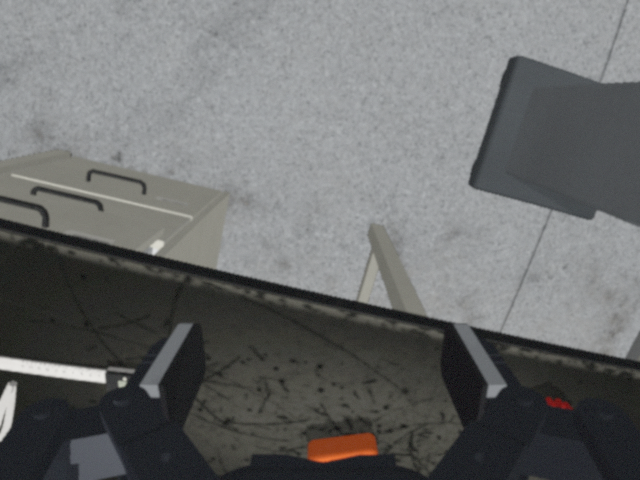

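Request:
carry_out(motion=[{"offset": [-0.484,0.475,-0.029],"twist": [0,0,0],"hand": 1},{"offset": [-0.484,0.475,-0.029],"twist": [0,0,0],"hand": 1},{"offset": [-0.484,0.475,-0.029],"twist": [0,0,0],"hand": 1},{"offset": [-0.484,0.475,-0.029],"twist": [0,0,0],"hand": 1},{"offset": [-0.484,0.475,-0.029],"twist": [0,0,0],"hand": 1},{"offset": [-0.484,0.475,-0.029],"twist": [0,0,0],"hand": 1},{"offset": [-0.484,0.475,-0.029],"twist": [0,0,0],"hand": 1},{"offset": [-0.484,0.475,-0.029],"twist": [0,0,0],"hand": 1},{"offset": [-0.484,0.475,-0.029],"twist": [0,0,0],"hand": 1},{"offset": [-0.484,0.475,-0.029],"twist": [0,0,0],"hand": 1},{"offset": [-0.484,0.475,-0.029],"twist": [0,0,0],"hand": 1},{"offset": [-0.484,0.475,-0.029],"twist": [0,0,0],"hand": 1},{"offset": [-0.484,0.475,-0.029],"twist": [0,0,0],"hand": 1},{"offset": [-0.484,0.475,-0.029],"twist": [0,0,0],"hand": 1},{"offset": [-0.484,0.475,-0.029],"twist": [0,0,0],"hand": 1},{"offset": [-0.484,0.475,-0.029],"twist": [0,0,0],"hand": 1},{"offset": [-0.484,0.475,-0.029],"twist": [0,0,0],"hand": 1},{"offset": [-0.484,0.475,-0.029],"twist": [0,0,0],"hand": 1},{"offset": [-0.484,0.475,-0.029],"twist": [0,0,0],"hand": 1}])

```text
clock: 2.98
ee_pos: [499.9, -5.0, 260.0]
tcp_rot: [-0.121, 0.993, -0.0, -0.0]
force: [0.1, -0.2, 0.5]
finger_gap: 85.4
finger_force: 0.0
```

Run:
```python
from h import *
s=state(); c=camera("wrist"); cv2.imwrite("pics/w2.png",c["img"]); print(s["clock"],s["ee_pos"],s["q"].round(2))
for q,z in dict(seat=30,spline_top=88,spindle_tip=106,pointer=16).items():
    for r in search_frame(c,q)[:2]: print(q,round(r["score"],2),np.round(r["location"]),toworld(c,r["location"],z,s).round(1))
print(rel([520,235,200]),rel([485,-258,200]))
```

```text
2.9833 [499.93006586  -4.98672061 259.97192557] [ 0.39 -0.22 -0.11  0.   -1.69 -1.72]
seat 0.93 [216. 336.] [512.4  10.5  30. ]
spline_top 0.82 [216. 337.] [497.5   6.3  88. ]
spindle_tip 0.62 [217. 334.] [494.3   2.5 106. ]
spindle_tip 0.37 [123.  65.] [ 472.5 -199.4  106. ]
pointer 0.59 [219. 335.] [518.   11.8  16. ]
(array([-0.0773,  0.2296,  0.0609]), array([ 0.0001,  0.001 , -0.    ]), np.float64(1.8111955368652384), np.float64(1.8111955368652384)) (array([ 0.0741, -0.2409,  0.0607]), array([ 0.0001,  0.001 , -0.    ]), np.float64(1.8111955368652384), np.float64(1.8111955368652384))
```

View pics/w2.png

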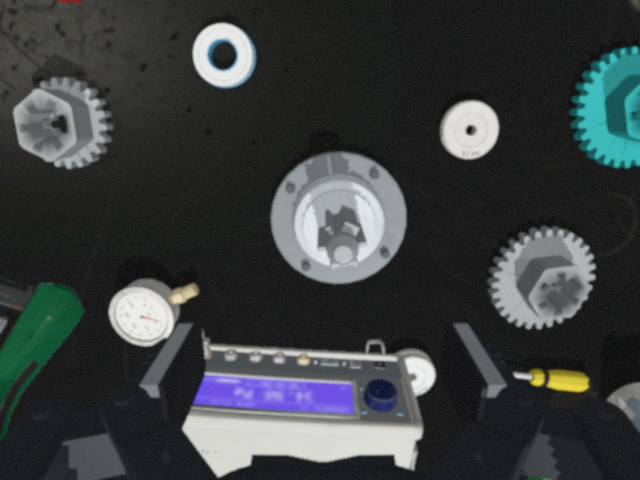

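Run:
```python
import cv2,numpy as np
im=cv2.imread("pics/w2.png")
def cr(x,y,w,k): return cv2.resize(im[y:y+w,x:x+w],None,fx=k,fy=k,interpolation=cv2.INTER_CUBIC)
a=cr(303,170,80,5); b=cr(505,240,80,5)
top=np.hstack([a,b]); c=cr(267,148,144,200/144); d=cr(10,70,100,2); e=cr(487,220,110,200/110)
bot=np.hstack([c,d,e]); bot=np.hstack([bot[:200],np.zeros((200,800-bot.shape[1],3),np.uint8)])
cv2.imwrite("pics/z.png",np.vstack([top,bot]))
```

```text
(no output)
```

View pics/z.png

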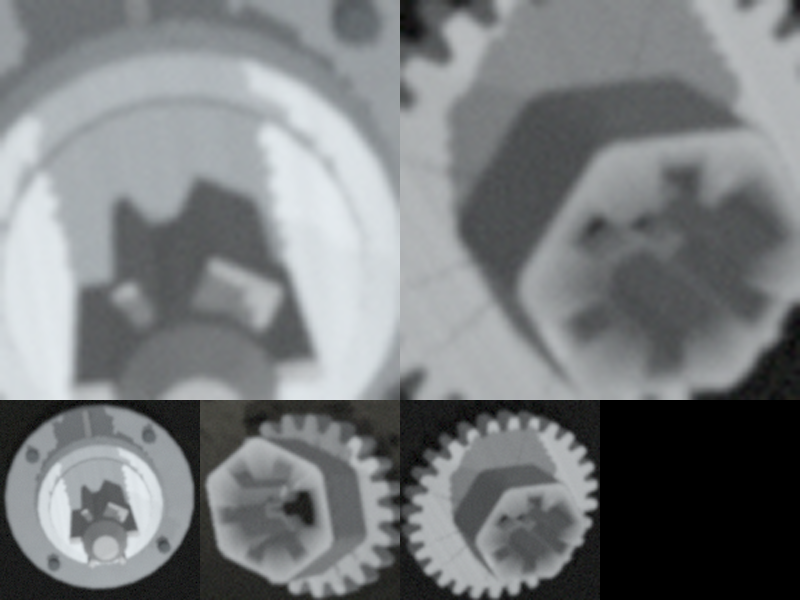

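```bash
cat > fit.py <<'E'
from h import *
from scipy.optimize import least_squares
def spline_poly(a0):
    return None
def circ_fit(c,s,img_pts,z,r,x0):
    "centre of a circle radius r at height z from image edge points (x,y)"
    P=np.array([toworld(c,(y,x),z,s)[:2] for x,y in img_pts])
    f=lambda p: np.hypot(*(P-p[:2]).T)-r
    o=least_squares(f,x0); return o.x, np.abs(f(o.x)).max()
E
python3 - <<'E'
from h import *
from fit import *
s=dict(ee_pos=np.array([499.93006586,-4.98672061,259.97192557]),tcp_rot=np.array([-0.1206,0.9927,0,0]))
s0=state(); s["tcp_rot"]=s0["tcp_rot"]; c=camera("wrist"); g=cv2.cvtColor(c["img"],cv2.COLOR_BGR2GRAY)
# foot edge: rays outward
cx,cy=339,217; pts=[]
for a in np.arange(0,2*np.pi,.15):
    rr=np.arange(55,80,.5); v=cv2.remap(g.astype(np.float32),(cx+rr*np.cos(a)).astype(np.float32)[None],(cy+rr*np.sin(a)).astype(np.float32)[None],1)[0]
    v=np.convolve(v,np.ones(3)/3,'same'); k=np.argmin(np.diff(v)[2:-2])+2; pts.append((cx+rr[k]*np.cos(a),cy+rr[k]*np.sin(a)))
P=np.array(pts)
for z in (12,): print("foot",circ_fit(c,s0,P,z,66,[510,5]))
ax=circ_fit(c,s0,P,12,66,[510,5])[0]
print("tip",toworld(c,(247,343),106,s0))
for n,(x,y) in dict(wide=(352.7,225),nar=(327.4,227.6),widec=(350.4,228.6),narc=(329.6,230.6)).items():
    p=toworld(c,(y,x),88,s0)[:2]; d=p-ax; print(n,p,np.hypot(*d),np.arctan2(d[1],d[0]))
p=toworld(c,(165,330),16,s0)[:2]-ax; print("ptr",np.hypot(*p),np.arctan2(p[1],p[0]))
# project model to image for checking
for a in np.arange(-np.pi,np.pi,np.pi/3): pass
b=(299-0,0)
for n,pt,z in (("large",(560,290),44),("small",(45,126),44)): print(n,toworld(c,pt[::-1],z,s0))
E
```

```text
foot (array([520.23845828,  15.650682  ]), np.float64(1.0689781153496938))
tip [515.26323499  13.27414443 106.        ]
wide [501.73175635  18.41286273] 18.711698445721158 2.9934333508113613
nar [ 5.08466198e+02 -2.10647599e-01] 19.752667695120046 -2.2092859502829794
widec [504.98191215  17.42521667] 15.359400159382222 3.0257999572003595
narc [510.42705003   2.04850052] 16.771495846343168 -2.195682500078039
ptr 54.6965218189629 -2.7260180213681
large [527.81445942 237.28388488  44.        ]
small [ 489.29865771 -256.0394736    44.        ]
```

Request:
carry_out(motion=[{"offset": [-0.04,0,0.015],"twist": [0,0,0],"hand": 1},{"offset": [-0.08,0,0.03],"twist": [0,0,0],"hand": 1},{"offset": [-0.1,0,0.03],"twist": [0,0,0],"hand": 1},{"offset": [-0.1,0,0.03],"twist": [0,0,0],"hand": 1},{"offset": [-0.1,0,0.03],"twist": [0,0,0],"hand": 1}])

```text
clock: 3.7
ee_pos: [597.2, 18.0, 228.9]
tcp_rot: [-0.12, 0.993, -0.0, -0.001]
force: [0.3, -0.7, 0.3]
finger_gap: 85.3
finger_force: 0.0
```

Run:
```python
from h import *
s=state(); c=camera("wrist"); im=c["img"]; cv2.imwrite("pics/w3.png",im); print(s["clock"],s["ee_pos"])
import pickle; pickle.dump((s,c),open("w3.pkl","wb"))
x,y=project(c,[[517,14.5,88]],s)[0]; print(x,y); x0=max(0,int(x)-60); y0=max(0,int(y)-60); print(x0,y0)
cv2.imwrite("pics/z3.png",cv2.resize(im[y0:y0+120,x0:x0+130],None,fx=5,fy=5,interpolation=cv2.INTER_CUBIC))
```

```text
3.7 [597.19630695  17.96371375 228.86452898]
346.72784251330415 110.61970043740047
286 50
```

View pics/z3.png

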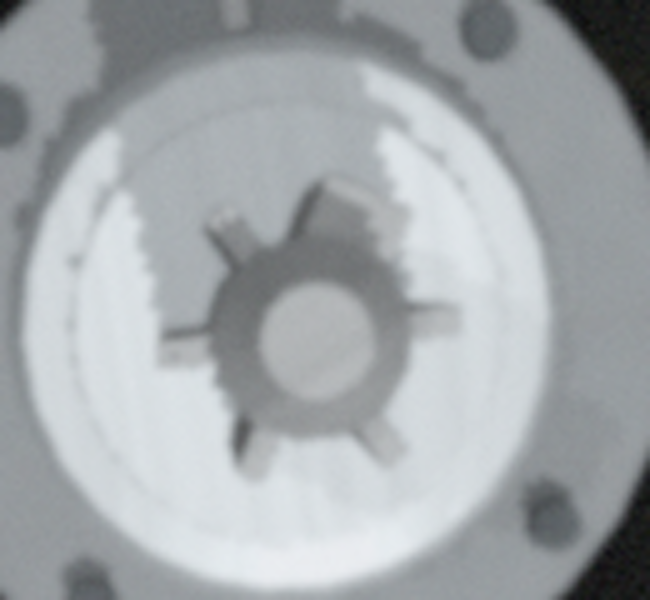

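Run:
```python
from h import *
from scipy.optimize import least_squares
import pickle; s,c=pickle.load(open("w3.pkl","rb"))
px=np.array([(368,193),(460,320),(392,460),(255,477),(160,350),(222,215)],float)/5+[286,50]
W=np.array([toworld(c,(y,x),88,s)[:2] for x,y in px])
def f(p):
    out=[]
    a=p[2]+np.arange(6)*(-1)*np.pi/3*sg
    return (np.c_[p[0]+20*np.cos(a),p[1]+20*np.sin(a)]-W).ravel()
for sg in (1,-1):
    o=least_squares(f,[517,14,2.9]); print(sg,o.x,o.cost,f(o.x).round(1))
print("tip",toworld(c,(340/5+50,317/5+286),106,s)[:2])
s0=s;print(rel([517,240,170],None,s))
```

```text
1 [520.94556709  16.33480983   2.97740331] 1.9392520554060728 [-0.5  0.6 -0.2  0.3  0.   0.9  0.5 -0.8  0.8 -0.2 -0.6 -0.7]
-1 [520.94556709  16.33480994   4.6210406 ] 2306.817204029566 [ 17.4 -22.6  23.2 -30.    5.5  -6.2 -17.4  22.4 -22.6  30.1  -6.1   6.4]
tip [520.89145407  16.17637289]
(array([0.0248, 0.2348, 0.0589]), array([-0.0003, -0.0027, -0.    ]), np.float64(1.811599770714837), np.float64(1.811599770714837))
```

Request:
carry_out(motion=[{"offset": [-0.012,0.04,0.0],"twist": [0,0,0],"hand": 1},{"offset": [-0.024,0.08,0.0],"twist": [0,0,0],"hand": 1},{"offset": [-0.036,0.12,0.0],"twist": [0,0,0],"hand": 1},{"offset": [-0.048,0.16,0.0],"twist": [0,0,0],"hand": 1},{"offset": [-0.06,0.2,0.01],"twist": [0,0,0],"hand": 1},{"offset": [-0.068,0.23,0.02],"twist": [0,0,0],"hand": 1},{"offset": [-0.068,0.23,0.02],"twist": [0,0,0],"hand": 1},{"offset": [-0.068,0.23,0.02],"twist": [0,0,0],"hand": 1}])

```text
clock: 4.42
ee_pos: [606.9, 259.2, 210.2]
tcp_rot: [-0.122, 0.993, -0.0, -0.0]
force: [-1.1, -0.6, 0.3]
finger_gap: 85.5
finger_force: 0.0
```

Run:
```python
from h import *
s=state(); c=camera("wrist"); im=c["img"]; cv2.imwrite("pics/w4.png",im); print(s["clock"],s["ee_pos"],s["q"].round(2))
import pickle; pickle.dump((s,c),open("w4.pkl","wb"))
x,y=project(c,[[528,237,44]],s)[0]; print(x,y); x0=max(0,int(x)-65); y0=max(0,int(y)-60); print(x0,y0)
cv2.imwrite("pics/z4.png",cv2.resize(im[y0:y0+120,x0:x0+130],None,fx=5,fy=5,interpolation=cv2.INTER_CUBIC))
```

```text
4.4167 [606.88448827 259.19027412 210.22926357] [ 0.71  0.2   0.22 -0.   -1.59 -2.03]
318.88034352352804 104.98801743451551
253 44
```

View pics/z4.png

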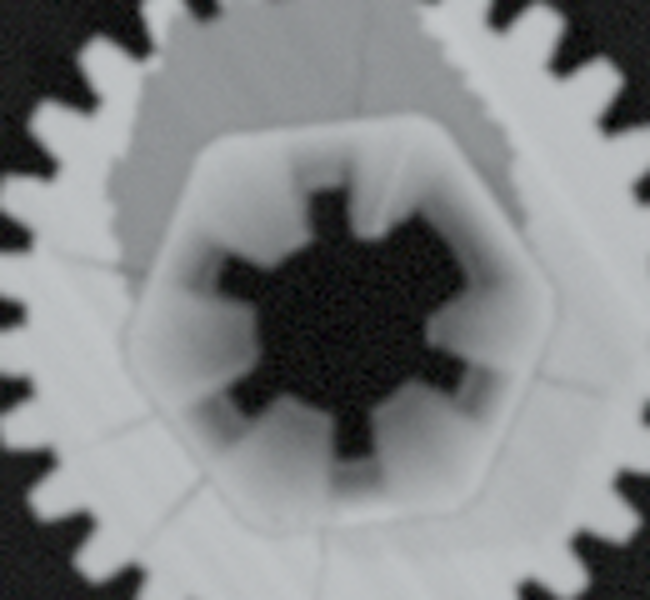

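```bash
cat >> fit.py <<'E'
def hexfit(c,s,px,z,x0):
    "px: 6 corners in order, first two bound the wide-groove flat"
    W=np.array([toworld(c,(y,x),z,s)[:2] for x,y in px])
    def f(p):
        a=p[2]+np.pi/6-np.arange(6)*np.pi/3
        a=p[2]+sg*(-np.pi/6+np.arange(6)*np.pi/3)
        return (np.c_[p[0]+p[3]*np.cos(a),p[1]+p[3]*np.sin(a)]-W).ravel()
    m=W[:2].mean(0)-W.mean(0); best=None
    for sg in (1,-1):
        o=least_squares(f,[*W.mean(0),np.arctan2(m[1],m[0]),32])
        if best is None or o.cost<best.cost: best=o
    return best.x,best.cost,f
E
python3 - <<'E'
from h import *
from fit import *
import pickle; s,c=pickle.load(open("w4.pkl","rb"))
px=np.array([(435,118),(552,300),(470,505),(255,528),(130,335),(205,138)])/5+[253,44]
x,cost,_=hexfit(c,s,px,44,0); print(x,cost)
az=2.977; need=az-x[2]; need=(need+np.pi)%(2*np.pi)-np.pi; print("turn needed",need)
# options: tool y azimuth
y=R.from_quat(s["tcp_rot"]).apply([0,1,0]); cur=np.arctan2(y[1],y[0]); print("cur",cur,"q",s["q"])
q6base=s["q"][5]; q1=s["q"][0]
for k in range(6):
    g=x[2]+k*np.pi/3; 
    for m in(-2,-1,0,1,2):
        gg=g+m*np.pi
        d=gg-cur; # world ccw turn by d -> q6?  tool down: q6 = q1 - yaw + const
        a=s["q"][5]-d; p=np.arctan2(16.3,520.9); 
        q6g=s["q"][5]-d+(np.arctan2(x[1],x[0])-q1); q6p=s["q"][5]-(d+need)+(p-q1)
        if abs(q6g)<2.9 and abs(q6p)<2.9 and k<3: print(k,"yaw",gg.round(3),"twist",d.round(3),q6g.round(2),q6p.round(2))
print(rel([x[0],x[1],130],None,s))
E
```

```text
[529.97591773 239.20521948   2.43651493  30.65898176] 2.8468443361037914
turn needed 0.54048507446669
cur 1.8149995319838645 q [ 7.05892210e-01  1.98572749e-01  2.18742266e-01 -1.68593095e-04
 -1.59147805e+00 -2.03248880e+00]
0 yaw -0.705 twist -2.52 0.21 -0.73
1 yaw -2.799 twist -4.614 2.3 1.37
1 yaw 0.342 twist -1.473 -0.84 -1.77
2 yaw -1.752 twist -3.567 1.25 0.32
2 yaw 1.389 twist -0.426 -1.89 -2.82
(array([ 0.0794, -0.0008,  0.0803]), array([-0.0001, -0.0005, -0.    ]), np.float64(1.8149995319838645), np.float64(1.8149995319838645))
```

Request:
carry_out(motion=[{"offset": [0.03,0,0.02],"twist": [0,0,0.11],"hand": 1},{"offset": [0.06,0,0.04],"twist": [0,0,0.22],"hand": 1},{"offset": [0.079,-0.001,0.07],"twist": [0,0,0.33],"hand": 1},{"offset": [0.079,-0.001,0.1],"twist": [0,0,0.426],"hand": 1},{"offset": [0.079,-0.001,0.12],"twist": [0,0,0.426],"hand": 1},{"offset": [0.079,-0.001,0.14],"twist": [0,0,0.426],"hand": 1},{"offset": [0.079,-0.001,0.16],"twist": [0,0,0.426],"hand": 1},{"offset": [0.079,-0.001,0.175],"twist": [0,0,0.426],"hand": 1},{"offset": [0.079,-0.001,0.188],"twist": [0,0,0.426],"hand": 1},{"offset": [0.079,-0.001,0.195],"twist": [0,0,0.426],"hand": 1},{"offset": [0.079,-0.001,0.195],"twist": [0,0,0.426],"hand": 1},{"offset": [0.079,-0.001,0.195],"twist": [0,0,0.426],"hand": 1}])

```text
clock: 5.47
ee_pos: [532.0, 237.9, 16.3]
tcp_rot: [0.092, 0.996, 0.0, 0.001]
force: [-0.0, 1.7, 1.0]
finger_gap: 85.0
finger_force: 0.0
```

Run:
```python
from h import *
s=state(); print(s["clock"],s["ee_pos"],rel([530,239.2,15],1.389),s["force"],s["finger_gap"])
```

```text
5.4667 [531.96776017 237.93472923  16.34775308] (array([0.0022, 0.0009, 0.0013]), array([ 0.0007,  0.0011, -0.0028]), np.float64(1.386156083822342), np.float64(1.389)) [-0.03563171  1.71692622  1.02192182] 84.95697876099007
```

Request:
carry_out(motion=[{"offset": [0,0,0],"twist": [0,0,0],"hand": 1},{"offset": [0,0,0],"twist": [0,0,0],"hand": 1},{"offset": [0,0,0],"twist": [0,0,0],"hand": 0},{"offset": [0,0,0],"twist": [0,0,0],"hand": 0},{"offset": [0,0,0],"twist": [0,0,0],"hand": 0},{"offset": [0,0,0],"twist": [0,0,0],"hand": 0},{"offset": [0,0,0],"twist": [0,0,0],"hand": 0},{"offset": [0,0,0],"twist": [0,0,0],"hand": 0}], squeeze=70)

```text
clock: 6.13
ee_pos: [531.9, 238.7, 16.2]
tcp_rot: [0.092, 0.996, 0.001, 0.001]
force: [-0.2, 1.6, 5.4]
finger_gap: 54.7
finger_force: 77.6
```

Run:
```python
from h import *
s=state(); print(s["ee_pos"],s["q"].round(2)); print(rel([522.6,16.9,150],1.930))
```

```text
[531.89706129 238.74668462  16.15629573] [ 0.77  0.08 -0.27  0.   -1.22 -2.52]
(array([-0.0316, -0.2197, -0.1341]), array([ 0.0009,  0.0014, -0.543 ]), np.float64(1.3869871578303186), np.float64(1.9300000000000002))
```

Request:
carry_out(motion=[{"offset": [0,0,-0.03],"twist": [0,0,0],"hand": 0},{"offset": [0,0,-0.07],"twist": [0,0,0],"hand": 0},{"offset": [0,0,-0.11],"twist": [0,0,0],"hand": 0},{"offset": [-0.004,-0.03,-0.134],"twist": [0,0,-0.05],"hand": 0},{"offset": [-0.01,-0.07,-0.134],"twist": [0,0,-0.15],"hand": 0},{"offset": [-0.016,-0.11,-0.134],"twist": [0,0,-0.25],"hand": 0},{"offset": [-0.022,-0.15,-0.134],"twist": [0,0,-0.35],"hand": 0},{"offset": [-0.027,-0.19,-0.134],"twist": [0,0,-0.45],"hand": 0},{"offset": [-0.03,-0.21,-0.134],"twist": [0.001,0.001,-0.543],"hand": 0},{"offset": [-0.032,-0.22,-0.134],"twist": [0.001,0.001,-0.543],"hand": 0},{"offset": [-0.032,-0.22,-0.134],"twist": [0.001,0.001,-0.543],"hand": 0},{"offset": [-0.032,-0.22,-0.134],"twist": [0.001,0.001,-0.543],"hand": 0},{"offset": [-0.032,-0.22,-0.134],"twist": [0.001,0.001,-0.543],"hand": 0}])

```text
clock: 7.22
ee_pos: [522.3, 16.9, 148.4]
tcp_rot: [-0.178, 0.984, -0.0, -0.001]
force: [-1.3, 0.2, -3.8]
finger_gap: 54.7
finger_force: 76.6
```

Run:
```python
from h import *
s=state(); print(s["ee_pos"],s["clock"]); print(rel([522.6,16.9,102],1.930))
c=camera("wrist"); cv2.imwrite("pics/w5.png",c["img"])
```

```text
[522.33205839  16.86794057 148.36071332] 7.2167
(array([-0.0004, -0.0001,  0.0464]), array([ 0.0001, -0.0026, -0.0012]), np.float64(1.928827223521723), np.float64(1.93))
```

View pics/w5.png

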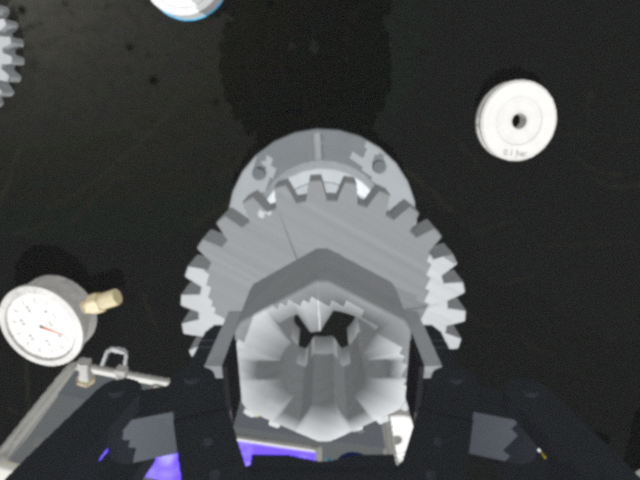

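Request:
carry_out(motion=[{"offset": [0,0,0.01],"twist": [0,-0.002,0],"hand": 0},{"offset": [0,0,0.02],"twist": [0,-0.002,0],"hand": 0},{"offset": [0,0,0.03],"twist": [0,-0.002,0],"hand": 0},{"offset": [0,0,0.036],"twist": [0,-0.002,0],"hand": 0},{"offset": [0,0,0.04],"twist": [0,-0.002,0],"hand": 0},{"offset": [0,0,0.044],"twist": [0,-0.002,0],"hand": 0},{"offset": [0,0,0.047],"twist": [0,-0.002,0],"hand": 0},{"offset": [0,0,0.049],"twist": [0,-0.002,0],"hand": 0}])

```text
clock: 7.93
ee_pos: [522.6, 16.0, 100.1]
tcp_rot: [-0.178, 0.984, -0.0, 0.0]
force: [-0.3, 0.1, -3.4]
finger_gap: 54.9
finger_force: 76.8
```

Request:
carry_out(motion=[{"offset": [0,0,0.008],"twist": [0,0,0],"hand": 0},{"offset": [0,0,0.016],"twist": [0,0,0],"hand": 0},{"offset": [0,0,0.024],"twist": [0,0,0],"hand": 0},{"offset": [0,0,0.032],"twist": [0,0,0],"hand": 0},{"offset": [0,0,0.04],"twist": [0,0,0],"hand": 0},{"offset": [0,0,0.046],"twist": [0,0,0],"hand": 0},{"offset": [0,0,0.05],"twist": [0,0,0],"hand": 0},{"offset": [0,0,0.052],"twist": [0,0,0],"hand": 0},{"offset": [0,0,0.052],"twist": [0,0,0],"hand": 0}])

```text
clock: 8.68
ee_pos: [522.4, 15.9, 47.8]
tcp_rot: [-0.178, 0.984, -0.0, 0.0]
force: [-0.1, -0.5, -4.5]
finger_gap: 54.6
finger_force: 76.8
```

Request:
carry_out(motion=[{"offset": [0,0,0.0015],"twist": [0,0,0],"hand": 0},{"offset": [0,0,0.0015],"twist": [0,0,0],"hand": 0},{"offset": [0,0,0.0015],"twist": [0,0,0],"hand": 1},{"offset": [0,0,0.0015],"twist": [0,0,0],"hand": 1},{"offset": [0,0,0.0015],"twist": [0,0,0],"hand": 1},{"offset": [0,0,0.0015],"twist": [0,0,0],"hand": 1},{"offset": [0,0,-0.03],"twist": [0,0,0],"hand": 1},{"offset": [0,0,-0.07],"twist": [0,0,0],"hand": 1},{"offset": [0,0,-0.11],"twist": [0,0,0],"hand": 1},{"offset": [0.002,-0.01,-0.15],"twist": [0,0,0],"hand": 1},{"offset": [0.009,-0.05,-0.164],"twist": [0,0,0],"hand": 1},{"offset": [0.016,-0.09,-0.164],"twist": [0,0,0],"hand": 1},{"offset": [0.023,-0.13,-0.164],"twist": [0,0,0],"hand": 1},{"offset": [0.03,-0.17,-0.164],"twist": [0,0,0],"hand": 1},{"offset": [0.037,-0.21,-0.164],"twist": [0,0,0],"hand": 1},{"offset": [0.044,-0.243,-0.164],"twist": [0,0,0],"hand": 1},{"offset": [0.044,-0.243,-0.164],"twist": [0,0,0],"hand": 1},{"offset": [0.044,-0.243,-0.164],"twist": [0,0,0],"hand": 1},{"offset": [0.044,-0.243,-0.164],"twist": [0,0,0],"hand": 1},{"offset": [0.044,-0.243,-0.164],"twist": [0,0,0],"hand": 1}])

```text
clock: 10.35
ee_pos: [566.7, -226.0, 212.8]
tcp_rot: [-0.179, 0.984, -0.0, 0.001]
force: [-0.2, 0.1, 0.2]
finger_gap: 85.6
finger_force: 0.0
```

Run:
```python
from h import *
s=state(); c=camera("wrist"); im=c["img"]; cv2.imwrite("pics/w6.png",im); print(s["clock"],s["ee_pos"],s["q"].round(2))
import pickle; pickle.dump((s,c),open("w6.pkl","wb"))
x,y=project(c,[[489,-256,44]],s)[0]; print(x,y); x0=max(0,int(x)-65); y0=max(0,int(y)-60); print(x0,y0)
sd=camera("side")["img"]; 
a=cv2.resize(im[y0:y0+120,x0:x0+130],None,fx=5,fy=5,interpolation=cv2.INTER_CUBIC)
b=cv2.resize(sd[215:295,270:370],(150,120)); 
a=np.hstack([a,np.zeros((600,150,3),np.uint8)]); a[:120,650:]=b
cv2.imwrite("pics/z6.png",a)
```

```text
10.35 [ 566.73375911 -226.03431189  212.78352247] [-0.05  0.06  0.08  0.   -1.58 -1.16]
321.5040189154772 102.43116812279976
256 42
```

View pics/z6.png

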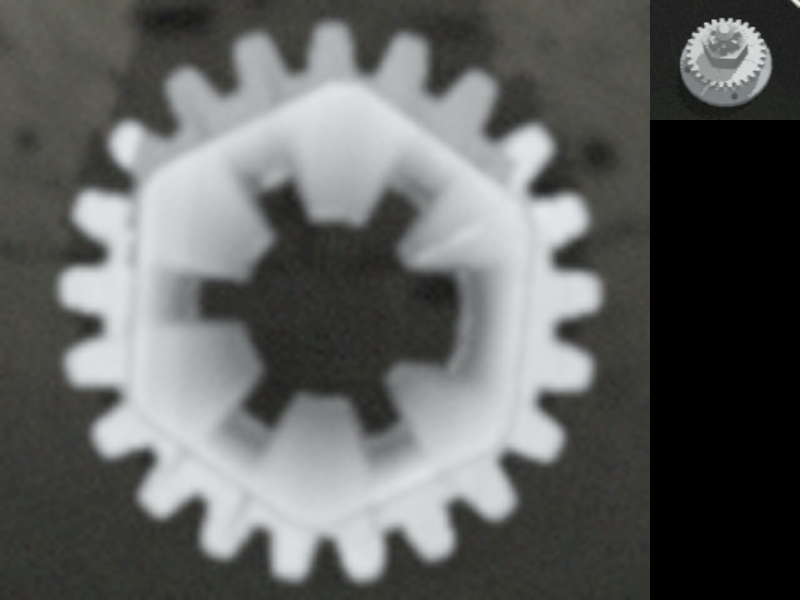

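Run:
```python
from h import *
from fit import *
import pickle; s,c=pickle.load(open("w6.pkl","rb"))
px=np.array([(518,205),(512,438),(315,525),(137,405),(148,180),(345,83)])/5+[256,42]
x,cost,f=hexfit(c,s,px,44,0); print(x,cost,f(x).round(1))
s=state()
for k in range(3): print(k,rel([x[0],x[1],16],x[2]+k*np.pi/3,s))
print((2.977-x[2]+np.pi)%(2*np.pi)-np.pi,s["ee_pos"])
```

```text
[ 489.68555459 -255.48875432    1.86289534   30.66909482] 1.692477344268066 [ 0.2  1.2 -0.6 -1.1  0.1  0.1  0.1  0.1  0.4 -0.  -0.3 -0.2]
0 (array([ 0.0829, -0.0004,  0.1968]), array([-0.0009,  0.0016,  0.0684]), np.float64(1.931326688490655), np.float64(1.8628953407325501))
1 (array([ 0.0829, -0.0004,  0.1968]), array([-0.0016,  0.001 , -0.9788]), np.float64(1.931326688490655), np.float64(2.910092891929148))
2 (array([ 0.0829, -0.0004,  0.1968]), array([1.0000e-04, 1.9000e-03, 1.1156e+00]), np.float64(1.931326688490655), np.float64(0.8156977895359523))
1.1141046592674497 [ 566.75871857 -225.79897143  212.9145218 ]
```

Request:
carry_out(motion=[{"offset": [0.02,0,0.01],"twist": [0,0,0.12],"hand": 1},{"offset": [0.05,0,0.02],"twist": [0,0,0.24],"hand": 1},{"offset": [0.07,0,0.04],"twist": [0,0,0.36],"hand": 1},{"offset": [0.083,0,0.06],"twist": [0,0,0.48],"hand": 1},{"offset": [0.083,0,0.08],"twist": [0,0,0.6],"hand": 1},{"offset": [0.083,0,0.1],"twist": [0,0,0.72],"hand": 1},{"offset": [0.083,0,0.12],"twist": [0,0,0.84],"hand": 1},{"offset": [0.083,0,0.13],"twist": [0,0,0.96],"hand": 1},{"offset": [0.083,0,0.14],"twist": [0,0,1.08],"hand": 1},{"offset": [0.083,-0.0004,0.15],"twist": [0,0.002,1.116],"hand": 1},{"offset": [0.083,-0.0004,0.165],"twist": [0,0.002,1.116],"hand": 1},{"offset": [0.083,-0.0004,0.18],"twist": [0,0.002,1.116],"hand": 1},{"offset": [0.083,-0.0004,0.19],"twist": [0,0.002,1.116],"hand": 1},{"offset": [0.083,-0.0004,0.1965],"twist": [0,0.002,1.116],"hand": 1},{"offset": [0.083,-0.0004,0.1965],"twist": [0,0.002,1.116],"hand": 1},{"offset": [0.083,-0.0004,0.1965],"twist": [0,0.002,1.116],"hand": 1},{"offset": [0.083,-0.0004,0.1965],"twist": [0,0.002,1.116],"hand": 1}])

```text
clock: 11.87
ee_pos: [489.9, -256.6, 16.9]
tcp_rot: [0.369, 0.929, -0.0, 0.0]
force: [0.9, -0.2, -0.1]
finger_gap: 85.6
finger_force: 0.0
```

Run:
```python
from h import *
s=state(); print(s["ee_pos"],rel([489.7,-255.5,16],0.816),s["force"])
```

```text
[ 489.8721041  -256.59303809   16.94578997] (array([0.0009, 0.0007, 0.0009]), array([ 0.    ,  0.0008, -0.002 ]), np.float64(0.814023307351591), np.float64(0.8159999999999998)) [ 0.92389836 -0.22252252 -0.0953608 ]
```

Well aligned; close.

Request:
carry_out(motion=[{"offset": [0.001,0.0005,0.0005],"twist": [0,0,0],"hand": 1},{"offset": [0.001,0.0005,0.0005],"twist": [0,0,0],"hand": 1},{"offset": [0.001,0.0005,0.0005],"twist": [0,0,0],"hand": 0},{"offset": [0.001,0.0005,0.0005],"twist": [0,0,0],"hand": 0},{"offset": [0.001,0.0005,0.0005],"twist": [0,0,0],"hand": 0},{"offset": [0.001,0.0005,0.0005],"twist": [0,0,0],"hand": 0},{"offset": [0.001,0.0005,0.0005],"twist": [0,0,0],"hand": 0},{"offset": [0.001,0.0005,0.0005],"twist": [0,0,0],"hand": 0}], squeeze=70)

```text
clock: 12.53
ee_pos: [489.3, -255.5, 16.0]
tcp_rot: [0.37, 0.929, -0.0, 0.0]
force: [0.8, 2.1, 4.9]
finger_gap: 54.9
finger_force: 76.8
```

Run:
```python
from h import *
s=state(); M=R.from_quat(s["tcp_rot"]); d=M.inv().apply(np.array([489.7,-255.5,16])-s["ee_pos"]); print(s["ee_pos"],d,s["finger_gap"])
yaw=1.930; X=np.array([-np.sin(yaw),np.cos(yaw),0]); t=np.array([520.9,16.3,0])-d[0]*X; print(t, rel([t[0],t[1],195],yaw))
```

```text
[ 489.26533741 -255.53642251   15.99454143] [-0.29091143  0.32500665 -0.00540136] 54.89742686397682
[520.6276554   16.19773624   0.        ] (array([ 0.1638,  0.219 , -0.1791]), array([-2.0000e-04,  2.0000e-04, -1.1163e+00]), np.float64(0.8136943540745502), np.float64(1.9299999999999997))
```

Request:
carry_out(motion=[{"offset": [0,0,-0.03],"twist": [0,0,0],"hand": 0},{"offset": [0,0,-0.07],"twist": [0,0,0],"hand": 0},{"offset": [0,0,-0.11],"twist": [0,0,-0.1],"hand": 0},{"offset": [0.014,0.018,-0.134],"twist": [0,0,-0.2],"hand": 0},{"offset": [0.036,0.048,-0.134],"twist": [0,0,-0.32],"hand": 0},{"offset": [0.058,0.078,-0.134],"twist": [0,0,-0.44],"hand": 0},{"offset": [0.08,0.108,-0.134],"twist": [0,0,-0.56],"hand": 0},{"offset": [0.102,0.138,-0.134],"twist": [0,0,-0.68],"hand": 0},{"offset": [0.124,0.168,-0.134],"twist": [0,0,-0.8],"hand": 0},{"offset": [0.144,0.195,-0.134],"twist": [0,0,-0.92],"hand": 0},{"offset": [0.158,0.212,-0.134],"twist": [0,0,-1.04],"hand": 0},{"offset": [0.164,0.219,-0.134],"twist": [0,0,-1.116],"hand": 0},{"offset": [0.164,0.219,-0.134],"twist": [0,0,-1.116],"hand": 0},{"offset": [0.164,0.219,-0.134],"twist": [0,0,-1.116],"hand": 0},{"offset": [0.164,0.219,-0.134],"twist": [0,0,-1.116],"hand": 0}])

```text
clock: 13.78
ee_pos: [519.7, 15.9, 148.3]
tcp_rot: [-0.177, 0.984, 0.0, -0.001]
force: [-0.5, -0.6, -3.7]
finger_gap: 55.0
finger_force: 76.0
```

Run:
```python
from h import *
s=state(); print(s["ee_pos"],s["clock"],rel([520.6,16,101],1.930))
```

```text
[519.65640939  15.87624574 148.31089059] 13.7833 (array([-0.0011, -0.0002,  0.0473]), array([ 0.0007, -0.0027, -0.0024]), np.float64(1.9276354431102518), np.float64(1.93))
```

Request:
carry_out(motion=[{"offset": [-0.0007,0,0.01],"twist": [0,-0.002,-0.002],"hand": 0},{"offset": [-0.0007,0,0.02],"twist": [0,-0.002,-0.002],"hand": 0},{"offset": [-0.0007,0,0.03],"twist": [0,-0.002,-0.002],"hand": 0},{"offset": [-0.0007,0,0.036],"twist": [0,-0.002,-0.002],"hand": 0},{"offset": [-0.0007,0,0.04],"twist": [0,-0.002,-0.002],"hand": 0},{"offset": [-0.0007,0,0.044],"twist": [0,-0.002,-0.002],"hand": 0},{"offset": [-0.0007,0,0.047],"twist": [0,-0.002,-0.002],"hand": 0},{"offset": [-0.0007,0,0.049],"twist": [0,-0.002,-0.002],"hand": 0}])

```text
clock: 14.45
ee_pos: [520.8, 16.5, 100.2]
tcp_rot: [-0.179, 0.984, 0.0, 0.001]
force: [-0.1, -0.5, -3.1]
finger_gap: 54.8
finger_force: 76.0
```

Request:
carry_out(motion=[{"offset": [0,0,0.004],"twist": [0,0,0],"hand": 0},{"offset": [0,0,0.007],"twist": [0,0,0],"hand": 0},{"offset": [0,0,0.009],"twist": [0,0,0],"hand": 0},{"offset": [0,0,0.0095],"twist": [0,0,0],"hand": 0},{"offset": [0,0,0.0095],"twist": [0,0,0],"hand": 0},{"offset": [0,0,0.0095],"twist": [0,0,0],"hand": 0}])

```text
clock: 14.95
ee_pos: [520.7, 16.6, 90.7]
tcp_rot: [-0.179, 0.984, 0.0, 0.0]
force: [-0.2, -1.9, -4.0]
finger_gap: 54.6
finger_force: 76.1
```

Almost home (0.7 mm); release, then lift clear.

Request:
carry_out(motion=[{"offset": [0,0,0.0005],"twist": [0,0,0],"hand": 0},{"offset": [0,0,0.0005],"twist": [0,0,0],"hand": 1},{"offset": [0,0,0.0005],"twist": [0,0,0],"hand": 1},{"offset": [0,0,0.0005],"twist": [0,0,0],"hand": 1},{"offset": [0,0,0.0005],"twist": [0,0,0],"hand": 1},{"offset": [0,0,0.0005],"twist": [0,0,0],"hand": 1},{"offset": [0,0,-0.02],"twist": [0,0,0],"hand": 1},{"offset": [0,0,-0.05],"twist": [0,0,0],"hand": 1},{"offset": [0,0,-0.09],"twist": [0,0,0],"hand": 1},{"offset": [-0.03,0,-0.12],"twist": [0,0,0],"hand": 1},{"offset": [-0.06,0,-0.14],"twist": [0,0,0],"hand": 1},{"offset": [-0.06,0,-0.14],"twist": [0,0,0],"hand": 1},{"offset": [-0.06,0,-0.14],"twist": [0,0,0],"hand": 1}])

```text
clock: 16.03
ee_pos: [577.9, 38.3, 230.9]
tcp_rot: [-0.179, 0.984, 0.0, 0.001]
force: [-1.1, 0.6, -1.0]
finger_gap: 85.4
finger_force: 0.0
```

Run:
```python
from h import *
s=state(); c=camera("wrist"); d=camera("side"); print(s["clock"],s["ee_pos"],s["force"])
im=c["img"]
for P in ([520.9,16.3,118],[520.9,16.3,106]): print(project(c,[P],s))
# overlay expected boss hex of seated small cog at z=118
for z,r,off in ((118,32.33,np.pi/6),):
    a=2.977+off+np.arange(6)*np.pi/3
    q=project(c,np.c_[520.9+r*np.cos(a),16.3+r*np.sin(a),np.full(6,z)],s); cv2.polylines(im,[np.int32(q.round())],True,(0,0,255),1)
cv2.imwrite("pics/w7.png",np.hstack([cv2.resize(im[0:300,170:470],(480,480)),cv2.resize(d["img"][190:310,265:345],(320,480))]))
```

```text
16.0333 [577.90510374  38.27904977 230.92370941] [-1.09213762  0.58263345 -0.97540289]
[[321.3929228 140.8423049]]
[[321.42926557 139.22496236]]
```

View pics/w7.png

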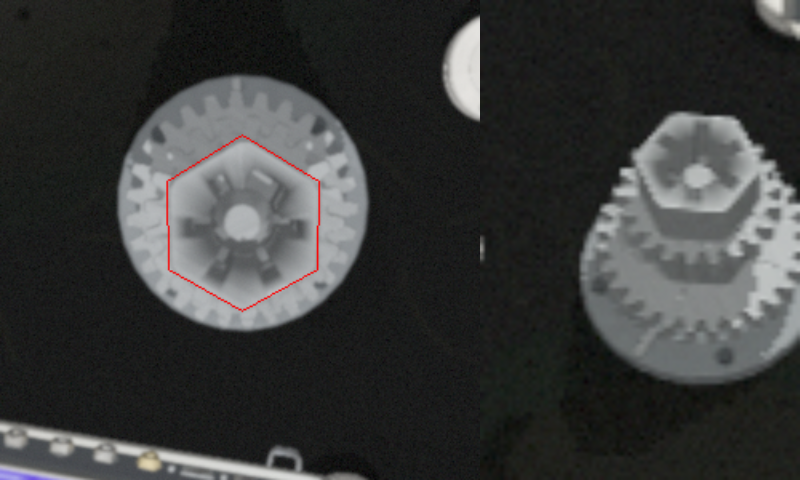

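The picture shows both cogs stacked on the spindle. The small boss matches the outline expected for a home fit, centred near (242, 222) in the left crop. The gripper is clear.

```bash
python3 -c "
from bench import job_done
print(job_done())"
```

```text
the job is handed in; nothing more can be done
None
```

Both cogs are on the spindle, boss up: the large one on the shoulder and the small one on top of it. The gripper is open and clear, and I handed the job in at about 16 s; no verdict came back.

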